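# Count to the third charging bay and push the battery pack home

## Task

Put the spare battery pack that lies in front of the charging rack on charge, without picking it up. Count off the bays with a fingertip, full or empty, starting from the end of the rack where the fan stands: touch the rail over the first, the second and the third bay in turn, and touch the rail no further along. Then push the pack along the shelf into that third bay until it is fully home against the back, leaving everything else where it stands.

Things in the scene. Friction and masses are not known exactly. Their poses are not given: they have to be found in the camera images.
- rack: white plastic charging rack fixed to the shelf: six bays side by side along y, open on top and at the front (-x, towards the robot), no floor. 337 mm long, 36 mm high without the rail. Origin on the shelf at its centre. Bays 48 mm wide at a pitch of 55 mm, between 7 mm dividers with rounded noses at x = -34.5 mm. Only the two outermost bays hold packs.
- rack_back (a point): point on the inner face of the rack's back wall, at mid-length and shelf height (31 mm along the rack's +x from its origin). A pack fully home touches this wall: its centre is then at x = -5 mm in the rack's frame and it sticks out of the bay to x = -41 mm.
- bar_a: length of the aluminium rail lying over bay 1 from the rack's +y end (bay centre y = 137.5 mm in the rack's frame): 14 x 55 x 10 mm, fixed; origin at the centre of its underside, 36 mm above the shelf and 5 mm to -x of the rack's mid-line, its flat top 46 mm above the shelf. The six lengths butt into one straight, level rail.
- bar_b: length of the aluminium rail lying over bay 2 from the rack's +y end (bay centre y = 82.5 mm in the rack's frame): 14 x 55 x 10 mm, fixed; origin at the centre of its underside, 36 mm above the shelf and 5 mm to -x of the rack's mid-line, its flat top 46 mm above the shelf. The six lengths butt into one straight, level rail.
- bar_c: length of the aluminium rail lying over bay 3 from the rack's +y end (bay centre y = 27.5 mm in the rack's frame): 14 x 55 x 10 mm, fixed; origin at the centre of its underside, 36 mm above the shelf and 5 mm to -x of the rack's mid-line, its flat top 46 mm above the shelf. The six lengths butt into one straight, level rail.
- bar_d: length of the aluminium rail lying over bay 4 from the rack's +y end (bay centre y = -27.5 mm in the rack's frame): 14 x 55 x 10 mm, fixed; origin at the centre of its underside, 36 mm above the shelf and 5 mm to -x of the rack's mid-line, its flat top 46 mm above the shelf. The six lengths butt into one straight, level rail.
- bar_e: length of the aluminium rail lying over bay 5 from the rack's +y end (bay centre y = -82.5 mm in the rack's frame): 14 x 55 x 10 mm, fixed; origin at the centre of its underside, 36 mm above the shelf and 5 mm to -x of the rack's mid-line, its flat top 46 mm above the shelf. The six lengths butt into one straight, level rail.
- bar_f: length of the aluminium rail lying over bay 6 from the rack's +y end (bay centre y = -137.5 mm in the rack's frame): 14 x 55 x 10 mm, fixed; origin at the centre of its underside, 36 mm above the shelf and 5 mm to -x of the rack's mid-line, its flat top 46 mm above the shelf. The six lengths butt into one straight, level rail.
- pack: the spare battery pack, a black box 72 x 40 x 24 mm (x, y, z) of about 140 g; origin at the centre of its underside, lying flat and loose on the shelf in front of the rack, long side roughly along the rack's x axis (within 0.3 rad), brass contacts on the +x end towards the rack. Slides on the shelf with little friction (about 1 N).
- pack_left: another battery pack, a black box 72 x 40 x 24 mm (x, y, z) of about 140 g; origin at the centre of its underside, already home in the bay at the rack's +y end; to be left alone.
- pack_right: another battery pack, a black box 72 x 40 x 24 mm (x, y, z) of about 140 g; origin at the centre of its underside, already home in the bay at the rack's -y end; to be left alone.
- fan: white battery fan, 193 mm tall, round press-button base of 104 mm diameter and round grille of 120 mm diameter facing -x; loose, stands on the shelf just beyond one end of the rack (either one); origin at the centre of its underside. It marks the end from which bays are counted.
- jar: clear plastic jar with a white clip-on lid, 88 mm diameter, 119 mm tall, loose, stands beyond the other end of the rack; origin at the centre of its underside.
- cup: aluminium cup, rim 72 mm diameter, 85 mm tall, loose, in front of and beyond one end of the rack; origin at the centre of its underside.
- dish: white ceramic sauce dish, 90 mm diameter, 26 mm high, loose, in front of and beyond the end of the rack opposite the cup; origin at the centre of its underside.
- spatula: wooden spatula 260 mm long, lying behind the rack, roughly parallel to it; origin on its underside, long axis x.
Things that resemble listed ones, but are neither listed nor needed, are in the scene too. What is shaped like the pack but green is not meant.

How it is judged:
On the way, in this order (a step that is already met when the one before it is completed fails the run):
1. a fingertip touches the rail over the first bay from the fan's end (((y of fan in the frame of rack above 0 m and contact force between the fingers and bar_a above 0.5 N) or (y of fan in the frame of rack below 0 m and contact force between the fingers and bar_f above 0.5 N))), for 0.04 s.
2. a fingertip touches the rail over the second bay from the fan's end (((y of fan in the frame of rack above 0 m and contact force between the fingers and bar_b above 0.5 N) or (y of fan in the frame of rack below 0 m and contact force between the fingers and bar_e above 0.5 N))), for 0.04 s.
3. a fingertip touches the rail over the third bay from the fan's end (((y of fan in the frame of rack above 0 m and contact force between the fingers and bar_c above 0.5 N) or (y of fan in the frame of rack below 0 m and contact force between the fingers and bar_d above 0.5 N))), for 0.04 s.
4. the spare pack is fully home in the third bay from the fan's end (((y of fan in the frame of rack above 0 m and y of pack in the frame of rack between 0.0205 and 0.0345 m) or (y of fan in the frame of rack below 0 m and y of pack in the frame of rack between -0.0345 and -0.0205 m)) and x of pack in the frame of rack between -0.009 and 0 m and height (world z) of pack below 0.004 m and angle between pack's own z axis and vertical below 0.08 rad and angle between the x axis of pack and the x axis of rack, either way round below 0.25 rad and linear speed of pack below 0.02 m/s), for 0.2 s.
At the end, for the whole second after the job is handed in: The spare pack lies flat and at rest on the shelf in the third bay from the fan's end, within 4 mm of the back wall, and every other thing is within 12 mm (packs) or 15 mm (the rest) of where it stood (all of step 4 and distance of each of fan, jar, cup, dish, spatula from where it was at the start of the episode below 0.015 m and distance of each of pack_left, pack_right from where it was at the start of the episode below 0.012 m); the robot touches nothing.
It fails at once if the rail is touched over the fourth, fifth or sixth bay from the fan's end ((y of fan in the frame of rack above 0 m and (contact force between the fingers and bar_d above 1 N or contact force between the fingers and bar_e above 1 N or contact force between the fingers and bar_f above 1 N)) or (y of fan in the frame of rack below 0 m and (contact force between the fingers and bar_a above 1 N or contact force between the fingers and bar_b above 1 N or contact force between the fingers and bar_c above 1 N))).
It fails at once if the spare pack is lifted off the shelf or tipped (height (world z) of pack above 0.01 m or angle between pack's own z axis and vertical above 0.3 rad).
It fails at once if another thing is moved or tipped (distance of any of fan, jar, cup, dish, spatula from where it was at the start of the episode above 0.015 m or distance of any of pack_left, pack_right from where it was at the start of the episode above 0.012 m or angle between any of fan, jar, cup, dish's own z axis and vertical above 0.3 rad).
It also fails if it takes over 67 s, if anything falls off the work surface, if the arm or the gripper's body presses on something with over 40 N, if the wrist force passes 120 N, or if a joint passes its speed limit or range.

## Robot

A 6-joint arm with a two-finger parallel gripper is mounted at the origin on the work surface. World frame = base frame: x ahead of the robot, y to its left, z up, the work surface at z = 0. Lengths are in m, angles in rad, forces in N, time in s.
With the tool pointing down it reaches from about 0.35 to 0.975 m from the base axis. Payload 4.9 kg.
Tool frame: the origin (TCP) lies at the very end of the fingers, on their centre line; the grasp point (between the pads) lies 19 mm behind it; x points along the fingers, y is the direction in which the jaws open and shut, and the axes are right-handed (so a half turn about x gives the same grasp; the last joint's range is limited). The gripper opens to 85 mm and grips with 20 to 120 N. Pads are 22 mm wide; open, the fingers measure 114 mm over their backs; the gripper's body (76 mm by 85 mm) begins 54 mm behind the grasp point. The pads swing forward as they close: fully open they stand 13 mm farther back than shut.
Start: joints at [-1.441, 0.053, 1.613, -0, 1.476, -0.119], TCP at [0.154, -0.606, 0.231] pointing down, gripper open.
Joint ranges: [-3.01, 3.01], [-1.01, 2.22], [0.06, 2.58], [-1.02, 4.17], [0.09, 2.62], [-3.14, 3.14]. Speed limits (rad/s): [2.57, 2.57, 3.14, 3.14, 3.14, 3.14].

## Interface

Orientations are given as a unit quaternion [w, x, y, z].
In Python, from plant import manip gives the robot as it stands.
- The arm moves only by the tool play_rows, never from a script. Its argument "plan" is a list of rows, each a list of 5 numbers: the shift along the tool's x, y, z in mm, then the turn about the tool's x in rad, then the closure, from -1 (fully open) to 1 (shut). A call has 1 to 8 rows; each row is the pose to reach, as a shift and turn from the pose commanded when the call began, along the tool's axes at that moment; what a row does not reach only later rows make up. A row lasts 1/8 s, in which the tool goes at most 62.5 mm and 10.7 degrees, less where a joint would pass 70% of its speed; a pose out of reach is approached as far as the arm can. A call with a gripper value outside its range is refused whole. The fingers move at their own pace and stop on an object; the grip force is fixed at half the most. Time passes only in rows, so rows that repeat a pose let the fingers close. It gives the time, the measured TCP pose, the force and the opening at its end, in the units of the state.
- manip.state(): the state, without advancing time (a new reading comes with each control period).
- manip.grab_frame(name): name is "scene" or "top" or "wrist"; returns a dict with "img" (384x512x3 uint8, red, green, blue), "range_z" (384x512 float32, m along the optical axis (not along the pixel's ray), 0 where there is no reading), "fx", "fy", "cx", "cy" (pixels), "origin" and "rotation" of the camera in the world. Camera axes: x right, y up, looking along -z (the intrinsics and any distortion apply to the point x, -y, -z); pixel columns grow to the right and rows downward; lengths in m; the calibration is good to about 2 mm. A picture is of the moment at which its call begins.
- manip.job_done(): hands the job in, once; it reports no verdict.
The state is a dict: "time": time; "joint_pos": joint angles; "joint_vel": joint speeds; "joint_efforts": joint torques, N m; "tool_pos": TCP position; "tool_rot": TCP orientation; "contact_force": force on the tool from outside, world axes, zero at the start; "ft_torque": the same for the moment, N m; "gripper_width": opening from 0.0 (shut) to 1.0 (fully open).
Only numpy, scipy, OpenCV 4.12 (cv2) and the standard library are available. Lean on these libraries where they do the work, as an engineer would, in place of code of your own. Each camera call takes 0.05 s, during which the arm holds its last target. There are 200 camera calls.

## Working session

There is one attempt and no reset: what is moved stays moved. The work goes in short steps, Python scripts to look and compute and a tool call to move; the robot and the scene stay as the last step left them, time stands still between calls to the robot, and variables do not carry over. Pictures are saved under pics/ and viewed, about 8 in all and at most 12, crops included, and the job is handed in when it is done.

Besides the shell and the picture viewer there is one more tool, called after "Request:" as name(argument=value, ...), one argument or row to a line, values as JSON. play_rows: Moves the arm, as the interface text tells. Its arguments: {"type":"object","properties":{"plan":{"type":"array"}},"required":["plan"]}

```bash
mkdir -p pics
cat > h.py <<'E'
from plant import manip
import numpy as np, cv2
def grab(n):
    return manip.grab_frame(n)
def save(f,name): cv2.imwrite('pics/'+name,cv2.cvtColor(f,cv2.COLOR_RGB2BGR))
def world(f,u,v,z=None):
    d=np.array([(u-f['cx'])/f['fx'],-(v-f['cy'])/f['fy'],-1.0])
    o=np.array(f['origin']);R=np.array(f['rotation'])
    if z is None:
        return o+R@(d*f['range_z'][int(round(v)),int(round(u))])
    w=R@d; return o+w*(z-o[2])/w[2]
E
python3 - <<'E'
from h import *
import pickle
for n in('scene','top'):
    f=grab(n); save(f['img'],n+'0.png'); pickle.dump(f,open(n+'0.pkl','wb')); print(n,f['origin'],f['rotation'],f['fx'],[k for k in f])
print(manip.state())
E
```

```text
scene [ 1.46044547 -0.12888936  1.09103208] [0.70349754 0.26288241 0.21973105 0.62265747] 481.8312306259316 ['img', 'range_z', 'fx', 'fy', 'cx', 'cy', 'origin', 'rotation']
top [0.4526304  0.03143242 1.09744409] [-0.6966336  -0.0387188   0.0358503   0.71548392] 417.68826778221677 ['img', 'range_z', 'fx', 'fy', 'cx', 'cy', 'origin', 'rotation']
{'time': 0.1, 'joint_pos': array([-1.44098116e+00,  5.33043205e-02,  1.61414344e+00,  2.94553608e-05,
        1.47600719e+00, -1.19006326e-01]), 'joint_vel': array([-0.00219756, -0.0027283 , -0.00318557, -0.00129431,  0.00164278,
       -0.00057842]), 'joint_efforts': array([-6.19419043e-04, -3.94904423e+01, -3.71366429e+01, -2.42925917e-04,
        3.88341694e-03, -2.05243276e-05]), 'tool_pos': array([ 0.15384542, -0.60519284,  0.23018552]), 'tool_rot': array([ 0.08708543,  0.70164815,  0.08840236, -0.70163454]), 'contact_force': array([ 0.1425737 , -0.5685879 , -0.05699139]), 'ft_torque': array([-0.01169565, -0.04108398, -0.01747672]), 'gripper_width': 1.000211607496931}
```

```bash
sed -i "s/R=np.array(f\['rotation'\])/R=Rot(f['rotation'])/" h.py
cat >> h.py <<'E'
from scipy.spatial.transform import Rotation
def Rot(q): return Rotation.from_quat(np.roll(q,-1)).as_matrix()
E
```

```text
(no output)
```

View pics/scene0.png

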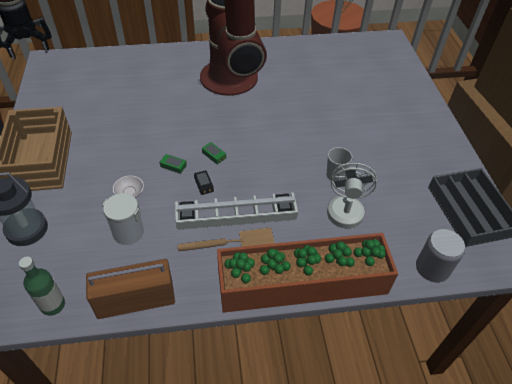

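View pics/top0.png

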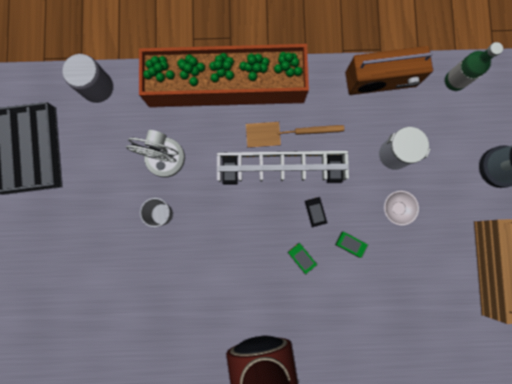

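Run:
```python
from h import *
import pickle
f=pickle.load(open('top0.pkl','rb'))
save(cv2.resize(f['img'][140:280,205:365],None,fx=5,fy=4.28 and 5,interpolation=cv2.INTER_CUBIC)[:600],'crop1.png')
for u,v in [(316,212),(230,170),(335,168),(283,170),(217,168),(348,166)]: print(u,v,world(f,u,v), world(f,u,v,0))
```

```text
316 212 [ 0.51125856 -0.12492246  0.02929849] [ 0.51286669 -0.12921117  0.        ]
230 170 [0.62332796 0.09183115 0.04481315] [0.63059498 0.09440247 0.        ]
335 168 [ 0.62133107 -0.17591346  0.04387134] [ 0.62835586 -0.18454745  0.        ]
283 170 [ 0.6199758  -0.04334173  0.04271558] [ 0.62675314 -0.04637002  0.        ]
217 168 [0.63673114 0.12877005 0.00111121] [ 6.36917734e-01  1.28868711e-01 -2.22044605e-16]
348 166 [ 0.62667335 -0.2107811   0.03723109] [ 0.63278515 -0.21928682  0.        ]
```

View pics/crop1.png

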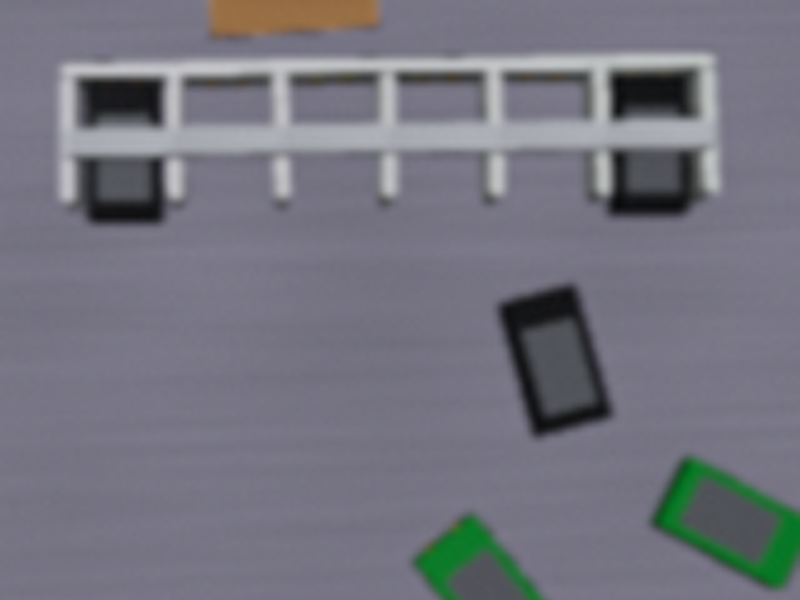

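```bash
cat >> h.py <<'E'
def rel(target,yaw_y=None):
    """shift in tool axes (mm) to world target; turn about tool x so that tool y points along yaw_y (world angle, mod pi)"""
    s=manip.state();T=Rot(s['tool_rot']);d=T.T@(np.array(target)-s['tool_pos'])*1000
    a=None
    if yaw_y is not None:
        g=T.T@np.array([np.cos(yaw_y),np.sin(yaw_y),0]); a=np.arctan2(g[2],g[1]); a=(a+np.pi/2)%np.pi-np.pi/2
    return np.round(d,1),a
E
python3 - <<'E'
from h import *
import pickle
f=pickle.load(open('top0.pkl','rb'))
C=lambda x,y,z:world(f,x/5+205,y/5+140,z)
L,Rr=C(70,140,.046),C(718,131,.046)
print('rail ends',L,Rr,np.linalg.norm(L-Rr)); v=L-Rr; print('rack yaw',np.arctan2(-v[0],v[1]))
P=np.array([C(*p,.024) for p in[(500,304),(577,286),(611,412),(537,436)]]);print(P,P.mean(0))
print('fan base',world(f,162,157,.02),'cup',world(f,155,212,.08))
g=pickle.load(open('scene0.pkl','rb'))
print('scene pack',world(g,204,182),'rail ends depth',world(g,180,208),world(g,295,200))
s=manip.state();print(Rot(s['tool_rot']));print(rel([.47,-.06,.30],0))
E
```

```text
rail ends [0.62905398 0.11968733 0.046     ] [ 0.62467736 -0.21027651  0.046     ] 0.3299928604258867
rack yaw -0.01326315241840932
[[ 0.54116661 -0.09860141  0.024     ]
 [ 0.54941005 -0.13864462  0.024     ]
 [ 0.48413741 -0.15323829  0.024     ]
 [ 0.47289136 -0.11484986  0.024     ]] [ 0.51190136 -0.12633355  0.024     ]
fan base [0.66666365 0.27074357 0.02      ] cup [0.51896883 0.27497966 0.08      ]
scene pack [ 0.52811927 -0.12268151  0.0278577 ] rail ends depth [ 0.63247655 -0.19437268  0.04771992] [0.6331623  0.12680505 0.03832338]
[[-2.11999614e-04  2.46258997e-01 -9.69204035e-01]
 [ 1.85042361e-03 -9.69202301e-01 -2.46258961e-01]
 [-9.99998265e-01 -1.84564483e-03 -2.50212948e-04]]
(array([ -68.9, -450.7, -440.7]), np.float64(-1.3219778412184608))
```

Request:
play_rows(
  plan=[
    [-69,-60,-60,0,1],
    [-69,-110,-108,0.08,1],
    [-69,-155,-151,0.16,1],
    [-69,-200,-195,0.236,1],
    [-69,-245,-240,0.236,1],
    [-69,-290,-284,0.236,1],
    [-69,-335,-328,0.236,1],
    [-69,-380,-372,0.236,1],
  ],
)

```text
time: 1.1
tool_pos: [0.3969, -0.1859, 0.2999]
tool_rot: [0.004, 0.707, 0.004, -0.707]
contact_force: [0.6, -1.5, 0.6]
gripper_width: 0.003
```

Run:
```python
from h import *
s=manip.state();print(s['tool_pos'],Rot(s['tool_rot']).round(3).tolist(),s['gripper_width'])
print(rel([.48,-.06,.30],np.pi/2-.013))
```

```text
[ 0.39692655 -0.1859278   0.29992136] [[0.0, 0.012, -1.0], [-0.0, -1.0, -0.012], [-1.0, 0.0, -0.0]] 0.00280818915728056
(array([-1.000e-01, -1.249e+02, -8.460e+01]), np.float64(0.025416166218767966))
```

Request:
play_rows(
  plan=[
    [0,-45,-30,0.025,1],
    [0,-90,-60,0.025,1],
    [0,-125,-85,0.025,1],
    [0,-125,-85,0.025,1],
    [0,-125,-85,0.025,1],
  ],
)

```text
time: 1.72
tool_pos: [0.4795, -0.062, 0.2997]
tool_rot: [0.004, -0.707, 0.004, 0.708]
contact_force: [-0.1, 1.1, -0.3]
gripper_width: -0.003
```

Run:
```python
from h import *
import pickle
f=grab('wrist');pickle.dump(f,open('w1.pkl','wb'));save(cv2.resize(f['img'],(800,600),interpolation=cv2.INTER_CUBIC),'w1.png');print(f['origin'],f['fx'],manip.state()['tool_pos'])
```

```text
[ 0.54788495 -0.06197542  0.4422492 ] 282.7967763268325 [ 0.47943506 -0.06240591  0.29990945]
```

View pics/w1.png

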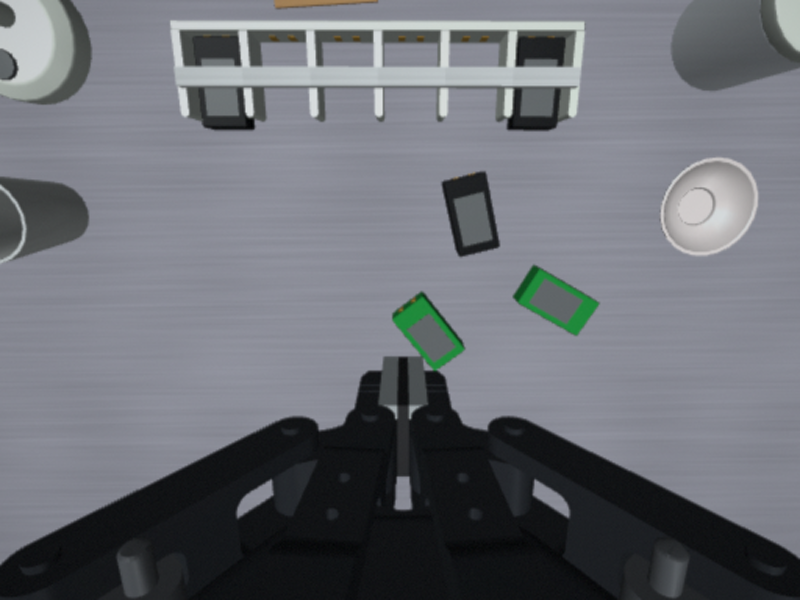

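The wrist picture (800x600) shows the rail running level from (177,77) to (583,77), with the fan at the left (+y) end. There are three candidates for the spare pack. The black pack at (470,213) fits, because it is black, loose and has its contacts towards the rack. The green ones at (428,330) and (556,300) are excluded by colour.

Run:
```python
from h import *
import pickle
f=pickle.load(open('w1.pkl','rb'));k=1/1.5625
C=lambda x,y,z=None:world(f,x*k-.18,y*k-.18,z)
L,Rr=C(177,77,.046),C(583,77,.046);v=L-Rr
print(L,Rr,np.linalg.norm(v),'yaw',np.arctan2(-v[0],v[1]),'depth rail',C(250,77),C(520,77))
yaw=np.arctan2(-v[0],v[1]);ex=np.array([np.cos(yaw),np.sin(yaw),0]);ey=np.array([-ex[1],ex[0],0]);m=(L+Rr)/2
print('mid',m)
for y in(.1375,.0825,.0275):print('bar',m+ey*y)
P=np.array([C(*p,.024) for p in[(442,183),(486,172),(498,245),(460,255)]]);print(P,P.mean(0),'depth',C(470,213))
print('green',C(393,318,.024),C(425,292,.024),C(464,348,.024),C(515,297,.024))
print(rel(m+ey*.1375+[0,0,.03]))
```

```text
[0.62878091 0.12118631 0.046     ] [ 0.62503197 -0.20936137  0.046     ] 0.3305689374385259 yaw -0.011341115089532615 depth rail [0.6278043  0.06125993 0.04749286] [ 0.62571171 -0.15821492  0.04549897]
mid [ 0.62690644 -0.04408753  0.046     ]
bar [0.62846581 0.09340363 0.046     ]
bar [0.62784206 0.03840717 0.046     ]
bar [ 0.62721831 -0.0165893   0.046     ]
[[ 0.54275258 -0.09756545  0.024     ]
 [ 0.55194303 -0.13736734  0.024     ]
 [ 0.48538503 -0.15141567  0.024     ]
 [ 0.47621673 -0.11560905  0.024     ]] [ 0.51407434 -0.12548938  0.024     ] depth [ 0.51555071 -0.12390275  0.02436991]
green [ 0.41381584 -0.05057917  0.024     ] [ 0.44013006 -0.08229969  0.024     ] [ 0.38112999 -0.12195537  0.024     ] [ 0.43409827 -0.17050243  0.024     ]
(array([ 223.8, -157.8, -147.1]), None)
```

Request:
play_rows(
  plan=[
    [30,-36,-36,0,1],
    [60,-72,-72,0,1],
    [90,-110,-108,0,1],
    [120,-156,-147,0,1],
    [180,-156,-147,0,1],
    [234,-156,-147,0,1],
    [234,-156,-147,0,1],
    [234,-156,-147,0,1],
  ],
)

```text
time: 2.78
tool_pos: [0.6302, 0.0914, 0.0687]
tool_rot: [-0.005, 0.708, -0.005, -0.706]
contact_force: [1.1, 0.4, 0.7]
gripper_width: -0.005
```

Request:
play_rows(
  plan=[
    [8,0,0,0,1],
    [13,0,0,0,1],
    [16,0,0,0,1],
    [18,0,0,0,1],
    [19,0,0,0,1],
  ],
)

```text
time: 3.4
tool_pos: [0.6287, 0.0924, 0.0471]
tool_rot: [0.004, -0.707, 0.004, 0.707]
contact_force: [-0.1, -0.2, 0.9]
gripper_width: 0.002
```

Request:
play_rows(
  plan=[
    [1,0,0,0,1],
    [2,0,0,0,1],
    [2.5,0,0,0,1],
    [2.5,0,0,0,1],
  ],
)

```text
time: 3.9
tool_pos: [0.6288, 0.0924, 0.0461]
tool_rot: [0.004, -0.707, 0.004, 0.707]
contact_force: [-4.1, -0.2, 7.1]
gripper_width: -0.001
```

Request:
play_rows(
  plan=[
    [-18,0,0,0,1],
    [-18,28,0.5,0,1],
    [-18,55,0.5,0,1],
    [-18,55,0.5,0,1],
    [-6,55,0.5,0,1],
    [-2,55,0.5,0,1],
    [0,55,0.5,0,1],
    [0,55,0.5,0,1],
  ],
)

```text
time: 4.9
tool_pos: [0.6268, 0.0382, 0.0461]
tool_rot: [0.004, -0.706, 0.004, 0.708]
contact_force: [-6.9, -0.9, 11.2]
gripper_width: -0.002
```

Request:
play_rows(
  plan=[
    [-18,0,0,0,1],
    [-18,28,0.5,0,1],
    [-18,55,0.5,0,1],
    [-18,55,0.5,0,1],
    [-6,55,0.5,0,1],
    [-2,55,0.5,0,1],
    [0,55,0.5,0,1],
    [0,55,0.5,0,1],
  ],
)

```text
time: 5.9
tool_pos: [0.6255, -0.0165, 0.046]
tool_rot: [0.004, -0.706, 0.004, 0.708]
contact_force: [-8.4, 0.2, 12.6]
gripper_width: 0.002
```

Request:
play_rows(
  plan=[
    [-40,0,0,0,1],
    [-80,0,0,0,1],
    [-80,50,35,0,1],
    [-80,100,70,0,1],
    [-80,150,105,0,0.3],
    [-80,165,113,0,0.3],
    [-80,165,113,0,0.3],
  ],
)

```text
time: 6.78
tool_pos: [0.5113, -0.1812, 0.1244]
tool_rot: [0.005, -0.707, 0.005, 0.707]
contact_force: [0.6, -0.4, -0.2]
gripper_width: 0.348
```

Run:
```python
from h import *
s=manip.state();print(s['tool_pos'],s['joint_pos'],s['gripper_width'])
print(rel([.514,-.184,.004],-.0113))
```

```text
[ 0.51128491 -0.18122839  0.1244118 ] [-4.78178196e-01 -5.29500839e-02  1.90261814e+00  6.44801713e-04
  1.29226704e+00  1.10592670e+00] 0.34752490721451423
(array([120.4,   2.8,  -2.8]), np.float64(1.5686103629135815))
```

Request:
play_rows(
  plan=[
    [0,0,0,-0.18,0.3],
    [0,0,0,-0.36,0.3],
    [0,0,0,-0.54,0.3],
    [0,0,0,-0.72,0.3],
    [0,0,0,-0.9,0.3],
    [0,0,0,-1.08,0.3],
    [0,0,0,-1.26,0.3],
    [0,0,0,-1.44,0.3],
  ],
)

```text
time: 7.78
tool_pos: [0.5126, -0.1793, 0.1245]
tool_rot: [0.465, 0.533, 0.466, -0.532]
contact_force: [0.1, 0.7, -0.3]
gripper_width: 0.346
```

Request:
play_rows(
  plan=[
    [0,0,0,-0.133,0.3],
    [0,0,0,-0.133,0.3],
  ],
)

```text
time: 8.02
tool_pos: [0.5124, -0.1796, 0.1245]
tool_rot: [0.498, 0.502, 0.498, -0.502]
contact_force: [-0.5, -0.1, 0.5]
gripper_width: 0.353
```

Run:
```python
from h import *
print(Rot(manip.state()['tool_rot']).round(3).tolist())
print(rel([.514,-.184,.005],-.0113))
f=grab('wrist');save(f['img'],'w2.png')
```

```text
[[0.0, 1.0, -0.009], [0.001, -0.009, -1.0], [-1.0, 0.0, -0.001]]
(array([119.5,   1.7,   4.4]), np.float64(0.0021451616128174145))
```

View pics/w2.png

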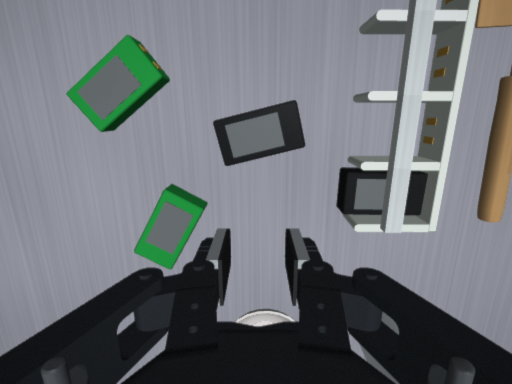

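Request:
play_rows(
  plan=[
    [40,6,5,0.002,0.3],
    [80,6,5,0.002,0.3],
    [110,6,5,0.002,0.3],
    [119,6,5,0.002,0.3],
    [119,6,5,0.002,0.3],
  ],
)

```text
time: 8.7
tool_pos: [0.5176, -0.1859, 0.0057]
tool_rot: [-0.497, -0.503, -0.497, 0.503]
contact_force: [0.2, -0.2, -0.2]
gripper_width: 0.349
```

Request:
play_rows(
  plan=[
    [0,0,-8,0,0.3],
    [0,0,-16,0,0.3],
    [0,0,-24,0,0.3],
    [0,0,-32,0,0.3],
    [0,0,-40,0,0.3],
    [0,0,-48,0,0.3],
    [0,0,-56,0,0.3],
    [0,0,-64,0,0.3],
  ],
)

```text
time: 9.7
tool_pos: [0.5183, -0.1219, 0.0058]
tool_rot: [0.497, 0.503, 0.497, -0.503]
contact_force: [-0.8, -0.9, 1.1]
gripper_width: 0.348
```

Request:
play_rows(
  plan=[
    [0,0,-8,0,0.3],
    [0,0,-16,0,0.3],
    [0,0,-24,0,0.3],
    [0,0,-32,0,0.3],
    [0,0,-40,0,0.3],
    [0,0,-46,0,0.3],
    [0,0,-52,0,0.3],
    [0,0,-52,0,0.3],
  ],
)

```text
time: 10.7
tool_pos: [0.5185, -0.0696, 0.0055]
tool_rot: [0.497, 0.503, 0.497, -0.503]
contact_force: [-0.5, 0.4, -0.7]
gripper_width: 0.347
```

Run:
```python
from h import *
import pickle
print(manip.state()['tool_pos'])
f=grab('wrist');pickle.dump(f,open('w3.pkl','wb'));save(cv2.resize(f['img'],(800,600),interpolation=cv2.INTER_CUBIC),'w3.png')
```

```text
[ 0.51846907 -0.06958141  0.00545477]
```

View pics/w3.png

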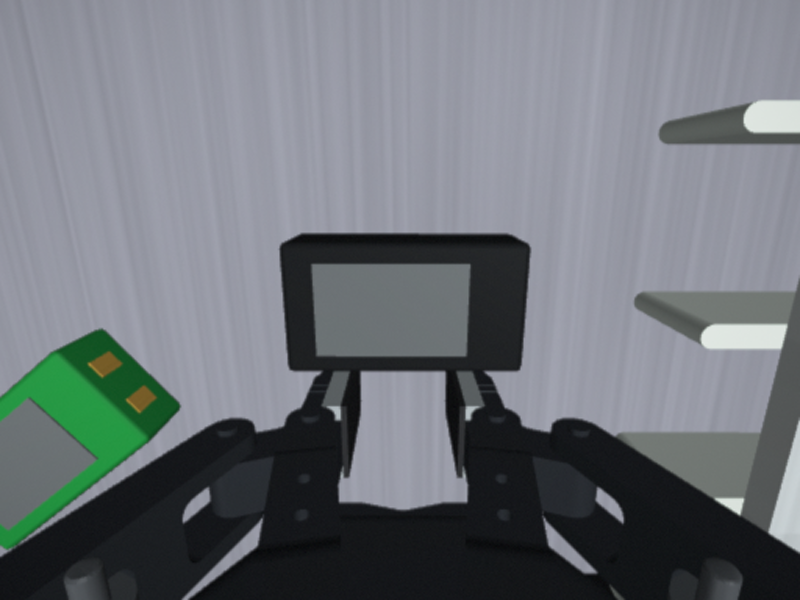

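Run:
```python
from h import *
import pickle
f=pickle.load(open('w3.pkl','rb'));k=1/1.5625
C=lambda x,y,z=None:world(f,x*k-.18,y*k-.18,z)
P=np.array([C(*p,.024) for p in[(281,250),(529,250),(520,370),(290,370)]]);print(P,P.mean(0),C(390,310))
for p in[(668,118),(645,303)]: print('nose',C(*p,.036))
print('green',C(178,406,.024),C(100,330,.024))
```

```text
[[ 0.48417878 -0.01909255  0.024     ]
 [ 0.55415137 -0.01983531  0.024     ]
 [ 0.55384509 -0.05654822  0.024     ]
 [ 0.48379715 -0.05582692  0.024     ]] [ 0.5189931  -0.03782575  0.024     ] [ 0.51461953 -0.03705006  0.02409603]
nose [0.58141101 0.01299649 0.036     ]
nose [ 0.5821968  -0.03229175  0.036     ]
green [ 0.4478525  -0.06764775  0.024     ] [ 0.42838745 -0.04237241  0.024     ]
```

Request:
play_rows(
  plan=[
    [0,0,-8,0,0.3],
    [0,0,-15,0,0.3],
    [0,0,-21,0,0.3],
    [0,0,-21,0,0.3],
  ],
)

```text
time: 11.25
tool_pos: [0.5189, -0.0487, 0.0057]
tool_rot: [0.497, 0.503, 0.497, -0.503]
contact_force: [-0.6, 0.1, 0.2]
gripper_width: 0.35
```

Run:
```python
from h import *
import pickle
f=pickle.load(open('w3.pkl','rb'));k=1/1.5625
C=lambda x,y,z=None:world(f,x*k-.18,y*k-.18,z)
for p,z in[((668,118),0),((645,303),0),((770,117),.036),((750,337),.036)]: print(C(*p,z))
print(manip.state()['tool_pos'])
```

```text
[0.60150139 0.0172338  0.        ]
[ 0.60253957 -0.04260071  0.        ]
[0.60537963 0.01295378 0.036     ]
[ 0.61172407 -0.0421005   0.036     ]
[ 0.51894019 -0.04865962  0.0056716 ]
```

Request:
play_rows(
  plan=[
    [0,0,-1,0,0.3],
    [0,0,-1,0,0.3],
    [0,0,15,0,0.3],
    [-50,0,25,0,0.3],
    [-100,0,10,0,0.72],
    [-100,-40,-20,0.18,0.72],
    [-100,-62,-34,0.36,0.72],
    [-100,-62,-34,0.54,0.72],
  ],
)

```text
time: 12.25
tool_pos: [0.4561, -0.0146, 0.1055]
tool_rot: [-0.343, -0.618, -0.343, 0.618]
contact_force: [0.9, -0.2, -0.4]
gripper_width: 0.138
```

Request:
play_rows(
  plan=[
    [0,0,0,0.18,0.72],
    [0,0,0,0.36,0.72],
    [0,0,0,0.54,0.72],
    [0,0,0,0.72,0.72],
    [0,0,0,0.9,0.72],
    [0,0,0,1.03,0.72],
    [0,0,0,1.03,0.72],
  ],
)

```text
time: 13.12
tool_pos: [0.4575, -0.0154, 0.1058]
tool_rot: [-0.004, 0.707, -0.004, -0.707]
contact_force: [0.3, -0.2, -0.1]
gripper_width: 0.137
```

Run:
```python
from h import *
import pickle
s=manip.state();print(s['tool_pos'],s['gripper_width'],Rot(s['tool_rot']).round(3).tolist())
print(rel([.456,-.0155,.005],np.pi/2-.0113))
f=grab('wrist');pickle.dump(f,open('w4.pkl','wb'));save(cv2.resize(f['img'],(800,600),interpolation=cv2.INTER_CUBIC),'w4.png')
```

```text
[ 0.45746337 -0.01538446  0.10578354] 0.13658324973627764 [[0.0, -0.011, -1.0], [-0.0, -1.0, 0.011], [-1.0, 0.0, -0.0]]
(array([1.008e+02, 1.000e-01, 1.500e+00]), np.float64(0.0007997234669501196))
```

View pics/w4.png

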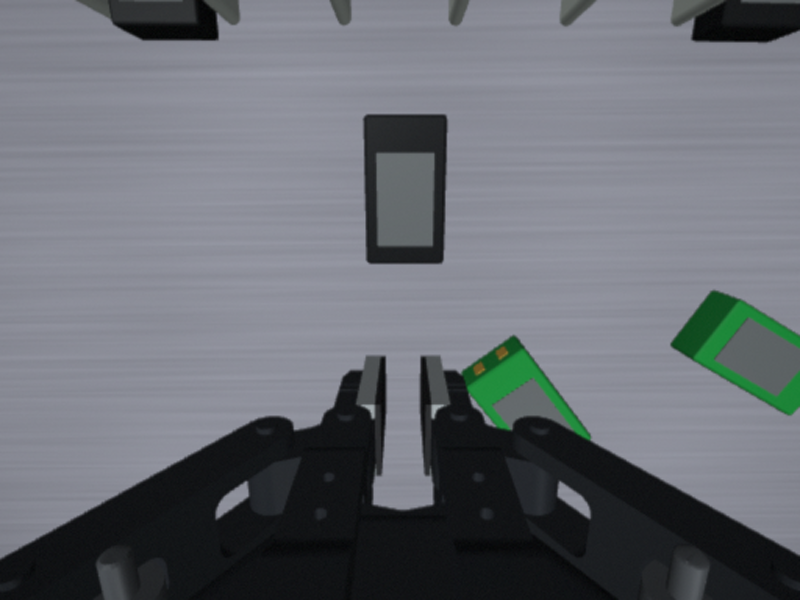

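Request:
play_rows(
  plan=[
    [40,0,-3.5,0,0.72],
    [80,0,-3.5,0,0.72],
    [95,0,-3.5,0,0.72],
    [101,0,-3.5,0,0.72],
    [101,0,-3.5,0,0.72],
  ],
)

```text
time: 13.8
tool_pos: [0.4617, -0.0148, 0.0056]
tool_rot: [-0.004, 0.708, -0.004, -0.707]
contact_force: [0.1, -0.6, -1.0]
gripper_width: 0.138
```

Request:
play_rows(
  plan=[
    [0,0,-8,0,0.72],
    [0,0,-16,0,0.72],
    [0,0,-24,0,0.72],
    [0,0,-32,0,0.72],
    [0,0,-40,0,0.72],
    [0,0,-48,0,0.72],
    [0,0,-56,0,0.72],
    [0,0,-56,0,0.72],
  ],
)

```text
time: 14.8
tool_pos: [0.5178, -0.0153, 0.0049]
tool_rot: [-0.004, 0.707, -0.004, -0.707]
contact_force: [0.8, -0.2, -0.3]
gripper_width: 0.138
```

Run:
```python
from h import *
import pickle
s=manip.state();print(s['tool_pos'])
f=grab('wrist');pickle.dump(f,open('w5.pkl','wb'));save(cv2.resize(f['img'],(800,600),interpolation=cv2.INTER_CUBIC),'w5.png')
```

```text
[ 0.51783704 -0.01529334  0.00489473]
```

View pics/w5.png

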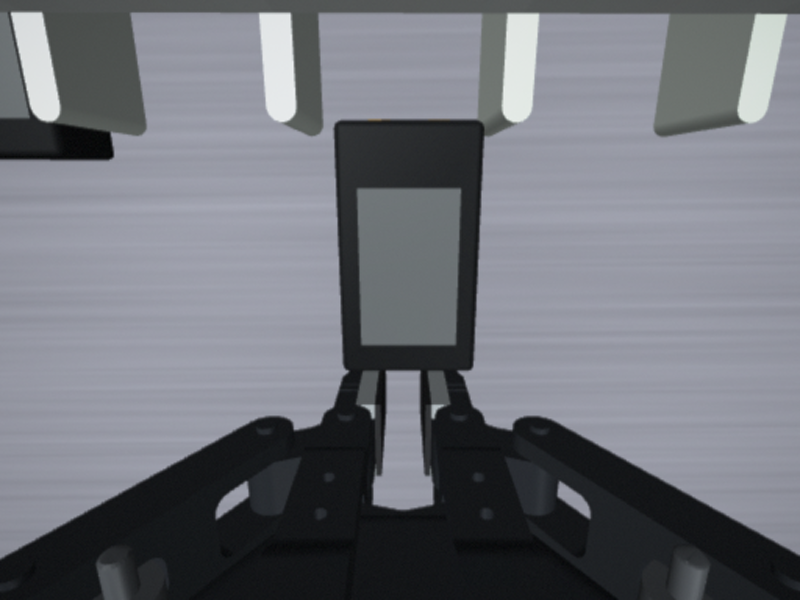

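Request:
play_rows(
  plan=[
    [0,-1,-6,0,0.72],
    [0,-2,-12,0,0.72],
    [0,-2,-18,0,0.72],
    [0,-2,-24,0,0.72],
    [0,-2,-30,0,0.72],
    [0,-2,-36,0,0.72],
    [0,-2,-42,0,0.72],
    [0,-2,-48,0,0.72],
  ],
)

```text
time: 15.85
tool_pos: [0.5653, -0.0138, 0.0047]
tool_rot: [0.004, -0.707, 0.004, 0.707]
contact_force: [-0.9, -0.2, -0.4]
gripper_width: 0.139
```

Request:
play_rows(
  plan=[
    [0,0,-3,0,0.72],
    [0,0,-6,0,0.72],
    [0,0,-8,0,0.72],
    [0,0,-10,0,0.72],
    [0,0,-10,0,0.72],
  ],
)

```text
time: 16.48
tool_pos: [0.5753, -0.0139, 0.0048]
tool_rot: [-0.004, 0.707, -0.004, -0.707]
contact_force: [-0.5, -0.9, 0.5]
gripper_width: 0.142
```

Advance in small steps until the back wall pushes back.

Request:
play_rows(
  plan=[
    [0,0,-1,0,0.72],
    [0,0,-2,0,0.72],
    [0,0,-3,0,0.72],
    [0,0,-3,0,0.72],
  ],
)

```text
time: 16.98
tool_pos: [0.5781, -0.0139, 0.0047]
tool_rot: [-0.004, 0.707, -0.004, -0.707]
contact_force: [-1.0, -0.7, 0.6]
gripper_width: 0.139
```

Request:
play_rows(
  plan=[
    [0,0,-1,0,0.72],
    [0,0,-2,0,0.72],
    [0,0,-2,0,0.72],
  ],
)

```text
time: 17.35
tool_pos: [0.5801, -0.0139, 0.0047]
tool_rot: [-0.004, 0.707, -0.004, -0.707]
contact_force: [0.6, 0.5, 0.1]
gripper_width: 0.137
```

Request:
play_rows(
  plan=[
    [0,0,-1,0,0.72],
    [0,0,-2,0,0.72],
    [0,0,-2,0,0.72],
  ],
)

```text
time: 17.73
tool_pos: [0.5818, -0.0139, 0.0047]
tool_rot: [0.004, -0.707, 0.004, 0.707]
contact_force: [-1.3, -0.1, 0.3]
gripper_width: 0.14
```

Request:
play_rows(
  plan=[
    [0,0,-1,0,0.72],
    [0,0,-1,0,0.72],
    [0,0,-1,0,0.72],
  ],
)

```text
time: 18.1
tool_pos: [0.5818, -0.0139, 0.0047]
tool_rot: [0.004, -0.706, 0.004, 0.708]
contact_force: [-6.4, 0.1, 4.7]
gripper_width: 0.14
```

Request:
play_rows(
  plan=[
    [0,0,4,0,0.72],
    [0,0,14,0,0.72],
    [0,0,40,0,0.72],
    [-40,0,60,0,0.72],
    [-90,0,60,0,0.72],
    [-130,0,60,0,0.72],
    [-130,0,60,0,0.72],
  ],
)

```text
time: 18.98
tool_pos: [0.5255, -0.0137, 0.1394]
tool_rot: [-0.003, 0.71, -0.004, -0.704]
contact_force: [0.5, 0.1, 0.2]
gripper_width: 0.139
```

Run:
```python
from h import *
import pickle
f=grab('wrist');pickle.dump(f,open('w6.pkl','wb'));save(cv2.resize(f['img'],(800,600),interpolation=cv2.INTER_CUBIC),'w6.png')
t=grab('top');pickle.dump(t,open('top1.pkl','wb'))
t0=pickle.load(open('top0.pkl','rb'));d=np.abs(t['img'].astype(int)-t0['img']).max(2)
for n,(u,v) in dict(fan=(160,152),jar=(405,147),cup=(155,212),dish=(401,208),spat=(295,132),pl=(230,170),pr=(336,168),g1=(302,258),g2=(351,244)).items(): print(n,(d[v-18:v+18,u-18:u+18]>40).sum())
```

```text
fan 0
jar 0
cup 0
dish 0
spat 0
pl 71
pr 33
g1 819
g2 0
```

View pics/w6.png

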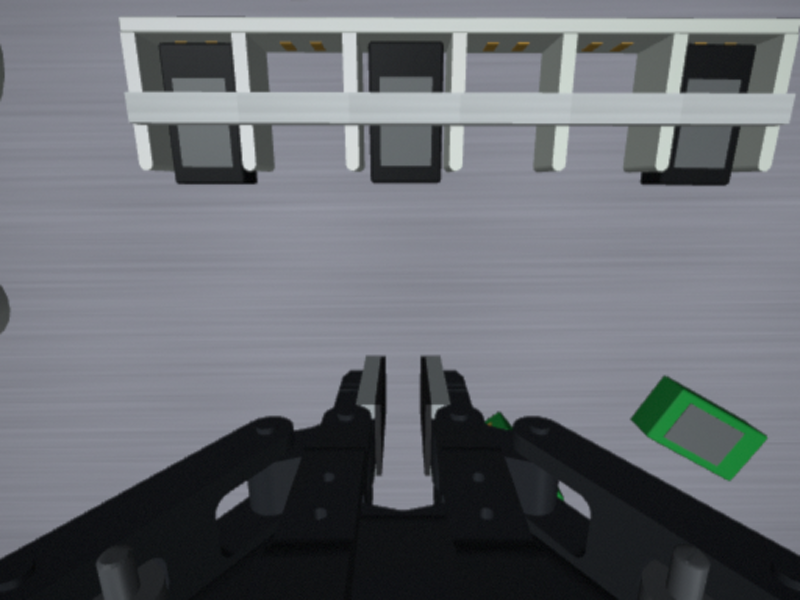

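The spare pack sits in the third bay from the fan. Its front edge (row 182) is level with the two packs already home (rows 183–184), so it is home too.

Run:
```python
from h import *
import pickle
f=pickle.load(open('w6.pkl','rb'));k=1/1.5625
C=lambda x,y:world(f,x*k-.18,y*k-.18,.024)
for p in[(212,183),(405,182),(688,184)]:print(C(*p))
print(manip.job_done())
```

```text
[0.59326488 0.09406575 0.024     ]
[ 0.59267711 -0.01491231  0.024     ]
[ 0.58992426 -0.17487257  0.024     ]
the job is handed in; nothing more can be done
None
```

The spare pack is in the third bay from the fan's end, fully home against the back, and I've handed the job in. No verdict is reported.

**What I did:** The fan stands at the rack's +y end, so I touched the rail over bays 1, 2 and 3 from there with shut fingertips. The upward forces read about 7, 11 and 13 N, and I lifted clear between touches. I then pushed the pack sideways until it lined up with bay 3, and pushed it in from behind with both fingertips. It was never gripped or lifted. I stopped when the arm stalled against the back wall at about 6 N.

**Last checks:**
- **Pack home:** its front edge is at x = 0.593 m, in line with the two packs already home (0.593 and 0.590 m, the rack being slightly skewed). It is about 2 mm off the bay's centre in y.
- **Other things:** comparing top views from before and after showed no change at the fan, jar, cup, dish, spatula or the right-hand green pack.
- **Not fully confirmed:** a few pixels changed around the two stored packs (71 and 33). I never touched them and they look home in the last picture, but I did not find the cause. The arm hid the other green pack in the last top view, so I could not check it that way. I kept the fingers clear of it throughout.

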